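# Put the reagent bottles back in the bottle rack in order of size

### The arm

A 6-joint arm with a two-finger parallel gripper is mounted at the origin on a cart in front of the work surface, level with it; the furniture and walls round the work are solid. World frame = base frame: x ahead of the robot, y to its left, z up, the work surface at z = 0. Lengths are in m, angles in rad, forces in N, time in s.
With the tool pointing down it reaches from about 0.3 to 0.85 m from the base axis. Payload 4.2 kg.
Tool frame: the origin (TCP) lies at the very end of the fingers, on their centre line; the grasp point (between the pads) lies 19 mm behind it; y points along the fingers, x is the direction in which the jaws open and shut, and the axes are right-handed (so a half turn about y gives the same grasp; the last joint's range is limited). The gripper opens to 91 mm and grips with 3 to 60 N. Pads are 32 mm wide; open, the fingers measure 118 mm over their backs; the gripper's body (76 mm by 178 mm) begins 60 mm behind the grasp point.
Start: joints at [-1.282, 0.32, 1.565, -0, 1.257, -0.02], TCP at [0.175, -0.548, 0.214] pointing down, gripper open.
Joint ranges: [-3.11, 3.11], [-0.84, 2.01], [0.21, 2.61], [-1.34, 4.49], [0.05, 2.63], [-2.56, 2.56]. Speed limits (rad/s): [2.57, 2.57, 3.14, 3.14, 3.14, 3.14].

### API

Orientations are given as a unit quaternion [w, x, y, z].
In Python, from workcell import monitor, read_camera, camera_model, job gives the robot as it stands.
- The arm moves only by the tool play_rows, never from a script. Its argument "steps" is a list of rows, each an object of numbers: "ax", "ay", "az": the turn, a rotation vector about the world's x, y, z in degrees; "x", "y", "z": the shift along the world's x, y, z in cm; "grip": the opening, from -1 (shut) to 1 (fully open), so that 0 is half open. A call has 1 to 12 rows; each row is the pose to reach, as a shift and turn from the pose commanded when the call began; what a row does not reach only later rows make up. A row lasts 1/10 s, in which the tool goes at most 50 mm and 8.59 degrees, less where a joint would pass 70% of its speed; a pose out of reach is approached as far as the arm can. A call with a gripper value outside its range is refused whole. The fingers move at their own pace and stop on an object; "grip_force" is the grip in N (left out, the last holds). Time passes only in rows, so rows that repeat a pose let the fingers close. It gives the time, the measured TCP pose, the force and the opening at its end, in the units of the state.
- monitor.state(): the state, without advancing time (a new reading comes with each control period).
- read_camera(name): name is "side" or "top"; returns the picture (480x640x3 uint8, red, green, blue); there is no depth.
- camera_model(name): a dict with "K" (3x3 intrinsics, pixels), "dist_coeffs" ([k1, k2, p1, p2, k3] as OpenCV has them; the pictures are not rectified), "xyz" and "rotation" of the camera in the world. Camera axes: x right, y up, looking along -z (the intrinsics and any distortion apply to the point x, -y, -z); pixel columns grow to the right and rows downward; lengths in m; the calibration is good to about 2 mm. A picture is of the moment at which its call begins. camera_model takes no time and is no camera call.
- job.job_done(): hands the job in, once; it reports no verdict.
The state is a dict: "t": time; "qpos": joint angles; "qd": joint speeds; "joint_torque": joint torques, N m; "eef_pos": TCP position; "ee_rot": TCP orientation; "wrist_force": force on the tool from outside, world axes, zero at the start; "moment": the same for the moment, N m; "width": finger opening in m.
Only numpy, scipy, OpenCV 4.12 (cv2) and the standard library are available. Lean on these libraries where they do the work, as an engineer would, in place of code of your own. Each camera call takes 0.05 s, during which the arm holds its last target. There are 200 camera calls.

### The job

The four reagent bottles have been left standing about the bench; put them back in the bottle rack in order of size, the smallest bottle in the smallest well and so on up to the largest bottle in the largest well, each standing upright and fully down on the floor of its own well. Keep the bottles upright on the way, let go of them all, and leave the timer where it lies.

Things in the scene. Friction and masses are not known exactly. Their poses are not given: they have to be found in the camera images.
- rack_tray: Low dark steel tray of the bottle rack, fixed, 92 x 268 mm with finger lips, ends 19 mm high; the four inserts stand touching in one row in it. Origin on the worktop at its centre; y along the row from the smallest well (-96.5 mm) by -45.5 and 14 to the largest (83 mm). A dispenser 0.42 m tall stands between rack and bottles (x > 0.53, y -0.05 to 0.15): carry bottles round in front of it.
- dropper_bottle: The smallest of the four closed bottles: white dropper bottle with a blue pointed cap, 27 mm in diameter, 66 mm high; straight body up to about 40 mm, about 22 g. Origin at the centre of its underside, z up. Stands loose and upright on the worktop at the start.
- stain_bottle: The second smallest bottle: white round bottle with a paper label and a grey cap, 35 mm in diameter, 80 mm high; straight body up to about 45 mm, about 45 g. Origin at the centre of its underside, z up. Stands loose and upright on the worktop.
- amber_bottle: The second largest bottle: amber-brown bottle with a black cap, 44 mm in diameter, 92 mm high; straight body up to about 55 mm, about 90 g. Origin at the centre of its underside, z up. Stands loose and upright on the worktop.
- buffer_bottle: The largest bottle: white bottle with a green cap, 54 mm in diameter, 118 mm high; straight body up to about 75 mm, about 140 g. Origin at the centre of its underside, z up. Stands loose and upright on the worktop.
- insert_1: Insert with the smallest well, at one end of the rack's row: fixed white block 84 x 46 x 18 mm with one round well. Origin on the well's axis at the block's underside, 4 mm above the worktop; z up, y along the row towards the largest well. Well 13 mm deep; its black rubber floor, 35 mm across, is 5 mm above the origin; it flares out to 43 mm at its mouth, 18 mm above the origin.
- insert_2: Insert with the second smallest well, beside the smallest: fixed white block 84 x 54 x 18 mm with one round well. Origin on the well's axis at the block's underside, 4 mm above the worktop; z up, y along the row towards the largest well. Well 13 mm deep; its black rubber floor, 43 mm across, is 5 mm above the origin; it flares out to 51 mm at its mouth, 18 mm above the origin.
- insert_3: Insert with the second largest well, beside the largest: fixed white block 84 x 63 x 18 mm with one round well. Origin on the well's axis at the block's underside, 4 mm above the worktop; z up, y along the row towards the largest well. Well 13 mm deep; its black rubber floor, 52 mm across, is 5 mm above the origin; it flares out to 60 mm at its mouth, 18 mm above the origin.
- insert_4: Insert with the largest well, at the other end of the row: fixed white block 84 x 73 x 18 mm with one round well. Origin on the well's axis at the block's underside, 4 mm above the worktop; z up, y along the row towards the largest well. Well 13 mm deep; its black rubber floor, 62 mm across, is 5 mm above the origin; it flares out to 70 mm at its mouth, 18 mm above the origin.
- timer: White bench timer with a small display, 60 x 66 x 19 mm, lying on its back among the bottles; bystander, to be left where it lies. Origin at the centre of its underside.
Things that resemble listed ones, but are neither listed nor needed, are in the scene too. What is shaped like the insert_1 but green is not meant.

How it is judged:
By the outcome, as a careful person would: the job done as asked, in the order asked, and still so for the second after the job is handed in, with the robot touching nothing.
It also fails if it takes over 125 s, if anything falls off the work surface, if the arm or the gripper's body presses on something with over 40 N, if the wrist force passes 120 N, or if a joint passes its speed limit or range.

## Working session

There is one attempt and no reset: what is moved stays moved. The work goes in short steps, Python scripts to look and compute and a tool call to move; the robot and the scene stay as the last step left them, time stands still between calls to the robot, and variables do not carry over. Pictures are saved under pics/ and viewed, about 12 in all and at most 16, crops included, and the job is handed in when it is done.

Besides the shell and the picture viewer there is one more tool, called after ">>>" by a JSON object that holds its "method" and its "body", one argument or row to a line. play_rows: Moves the arm, as the interface text tells. Its arguments: {"type":"object","properties":{"steps":{"type":"array","items":{"type":"object","properties":{"ax":{"type":"number"},"ay":{"type":"number"},"az":{"type":"number"},"x":{"type":"number"},"y":{"type":"number"},"z":{"type":"number"},"grip":{"type":"number"}}}},"grip_force":{"type":"number"}},"required":["steps"]}

```bash
mkdir -p pics
python3 - <<'E'
from workcell import monitor, read_camera, camera_model
import cv2,numpy as np
for n in("top","side"):
    cv2.imwrite(f"pics/{n}0.png",read_camera(n)[:,:,::-1]); m=camera_model(n); print(n,m)
print(monitor.state())
E
```

```text
top {'K': array([[552.82972728,   0.        , 318.912553  ],
       [  0.        , 552.82972728, 243.57351666],
       [  0.        ,   0.        ,   1.        ]]), 'dist_coeffs': array([-0.01936932,  0.        ,  0.        ,  0.        ,  0.        ]), 'xyz': array([0.24617064, 0.07733703, 1.42445436]), 'rotation': array([-0.6972015 , -0.05706751,  0.05584873,  0.71241441])}
side {'K': array([[577.29073737,   0.        , 314.85550396],
       [  0.        , 577.29073737, 245.61611701],
       [  0.        ,   0.        ,   1.        ]]), 'dist_coeffs': array([0.05775824, 0.        , 0.        , 0.        , 0.        ]), 'xyz': array([ 0.4363171 , -1.13830811,  0.83503408]), 'rotation': array([ 8.78099686e-01,  4.78393318e-01, -8.98224733e-03, -3.07414531e-04])}
{'t': 0.1, 'qpos': array([-1.28200200e+00,  3.20223002e-01,  1.56555115e+00,  1.45539771e-05,
        1.25739090e+00, -2.00060646e-02]), 'qd': array([-0.00014508,  0.00058835, -0.00190852, -0.00048208, -0.00189103,
        0.00098929]), 'joint_torque': array([-1.44338405e-04, -4.13331449e+01, -2.32510847e+01,  7.28241820e-02,
        4.21863911e-02, -5.81890777e-05]), 'eef_pos': array([ 0.17462571, -0.54737101,  0.21320949]), 'ee_rot': array([ 0.57128537, -0.57060381,  0.41759866, -0.41672014]), 'wrist_force': array([-0.90573328, -0.66816329, -0.03154239]), 'moment': array([0.05323909, 0.03723456, 0.01094038]), 'width': 0.09126984911868632}
```

View pics/top0.png

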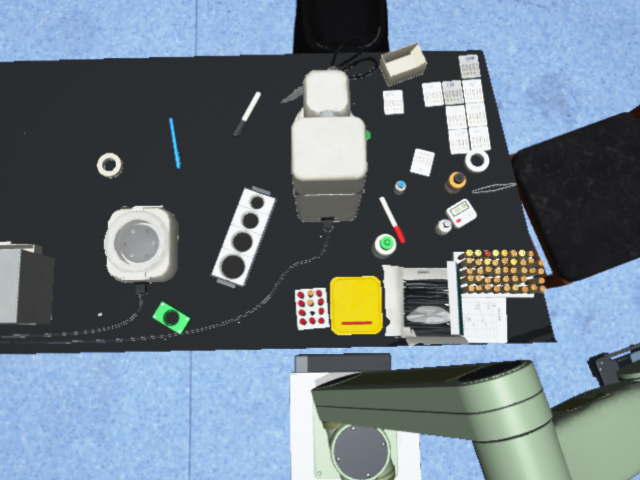

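View pics/side0.png

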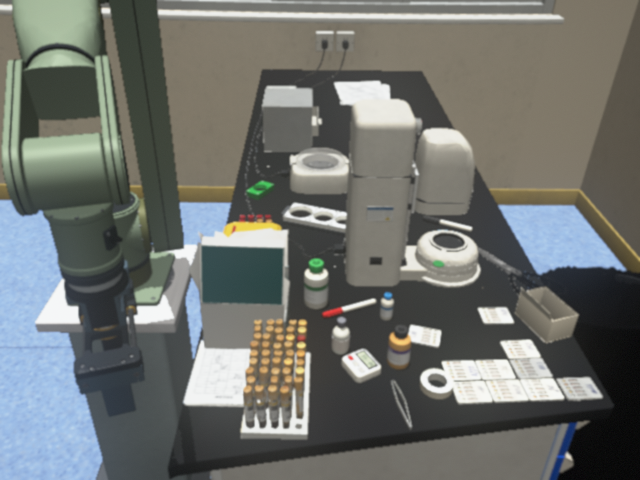

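The top picture shows the rack wells at (257,203) smallest, (249,221), (242,241) and (232,266) largest. The bottles are at: dropper (400,186), amber (457,181), stain (444,227), buffer (385,245). The timer is at (460,212), touching the stain bottle in the image. I'll zoom in on both.

```bash
cat > h.py <<'E'
import cv2,numpy as np
from scipy.spatial.transform import Rotation as R
from workcell import monitor, read_camera, camera_model
def ray(n,px):
    m=camera_model(n); q=m['rotation']; r=R.from_quat([q[1],q[2],q[3],q[0]])
    u=cv2.undistortPoints(np.array([[px]],float),m['K'],m['dist_coeffs'])[0,0]
    return m['xyz'], r.apply([u[0],-u[1],-1])
def onz(n,px,z):
    o,d=ray(n,px); return (o+d*(z-o[2])/d[2]).round(4)
def proj(n,P):
    m=camera_model(n); q=m['rotation']; r=R.from_quat([q[1],q[2],q[3],q[0]])
    c=r.inv().apply(np.array(P)-m['xyz'])*[1,-1,-1]
    return cv2.projectPoints(c.reshape(1,1,3),np.zeros(3),np.zeros(3),m['K'],m['dist_coeffs'])[0].ravel().round(1)
E
python3 - <<'E'
from h import *
t=cv2.imread('pics/top0.png'); s=cv2.imread('pics/side0.png')
a=cv2.resize(t[155:275,360:500],None,fx=5,fy=5,interpolation=cv2.INTER_CUBIC)
cv2.imwrite('pics/ct.png',a)
b=cv2.resize(s[250:390,290:430],None,fx=4,fy=4,interpolation=cv2.INTER_CUBIC)
cv2.imwrite('pics/cs.png',b)
# rack: white big blob and wells
hsv=cv2.cvtColor(t,cv2.COLOR_BGR2HSV)
w=((hsv[...,2]>170)&(hsv[...,1]<60)).astype(np.uint8); w[:, :200]=0;w[:,285:]=0;w[:180]=0;w[295:]=0
cs,h=cv2.findContours(w,cv2.RETR_CCOMP,cv2.CHAIN_APPROX_NONE)
for c,hh in zip(cs,h[0]):
    if cv2.contourArea(c)>40:
        if hh[3]>=0: e=cv2.fitEllipse(c); print('well',e, onz('top',e[0],.009),onz('top',e[0],.022))
        else:
            r=cv2.minAreaRect(c); print('blk',r,onz('top',r[0],.022),[onz('top',p,.022) for p in cv2.boxPoints(r)])
for nm,lo,hi in(('blue',(95,90,60),(130,255,255)),('green',(45,90,60),(85,255,255))):
    for n,im in(('top',t),('side',s)):
        k=cv2.inRange(cv2.cvtColor(im,cv2.COLOR_BGR2HSV),lo,hi)
        for st in zip(*cv2.connectedComponentsWithStats(k)[2:]):
            if 15<st[0][4]<600: print(nm,n,st[0],st[1].round(1))
E
```

```text
blk ((243.02740478515625, 236.26028442382812), (33.47377395629883, 93.39884948730469), 20.556041717529297) [0.4957 0.2725 0.022 ] [array([0.3995, 0.3543, 0.022 ]), array([0.6274, 0.2707, 0.022 ]), array([0.594 , 0.1889, 0.022 ]), array([0.3678, 0.2743, 0.022 ])]
well ((232.3271484375, 266.4714660644531), (24.886552810668945, 25.780502319335938), 46.54029083251953) [0.4195 0.3019 0.009 ] [0.4179 0.2998 0.022 ]
well ((241.87850952148438, 241.49935913085938), (21.023916244506836, 21.727157592773438), 64.7761459350586) [0.4842 0.2773 0.009 ] [0.482  0.2754 0.022 ]
well ((249.8917236328125, 220.44476318359375), (17.01222038269043, 18.0733642578125), 69.74778747558594) [0.5395 0.2563 0.009 ] [0.5369 0.2547 0.022 ]
well ((256.6575622558594, 202.14271545410156), (14.034996032714844, 14.97411823272705), 76.99554443359375) [0.5882 0.2385 0.009 ] [0.5851 0.237  0.022 ]
blue top [ 3  0 10  5 32] [7.8 2.3]
blue top [14  0  5  7 26] [16.2  2.8]
blue top [ 21   0  26  23 162] [32.9  9.1]
blue top [36  0 10  3 18] [40.9  0.9]
blue top [47  0 10 13 58] [51.1  4.5]
blue top [96  0 15 10 49] [102.6   4
[... 11396 characters left out ...]
 [215.1 469.8]
blue top [430 469  10  11  30] [434.6 473.9]
blue top [193 471  11   5  34] [198.3 473.3]
blue top [ 50 473  11   7  49] [ 55.  476.9]
blue top [271 475   8   5  22] [274.4 476.7]
blue top [125 476  10   4  26] [128.6 477.9]
blue top [204 477  14   3  25] [210.1 478.3]
blue top [281 476   8   4  24] [283.9 477.9]
blue side [383 292  10   7  56] [387.6 294.9]
blue side [550 422  27  58 445] [563.  449.8]
green top [366 130   5  10  43] [367.8 134.4]
green top [380 236  13  14 131] [386.1 242.6]
green top [152 301  39  34 575] [170.7 317.4]
green side [247 181  27  18 285] [259.5 188.6]
green side [308 258  16  14 175] [315.8 264.3]
green side [434 261   9   6  42] [438.  263.4]
```

View pics/ct.png

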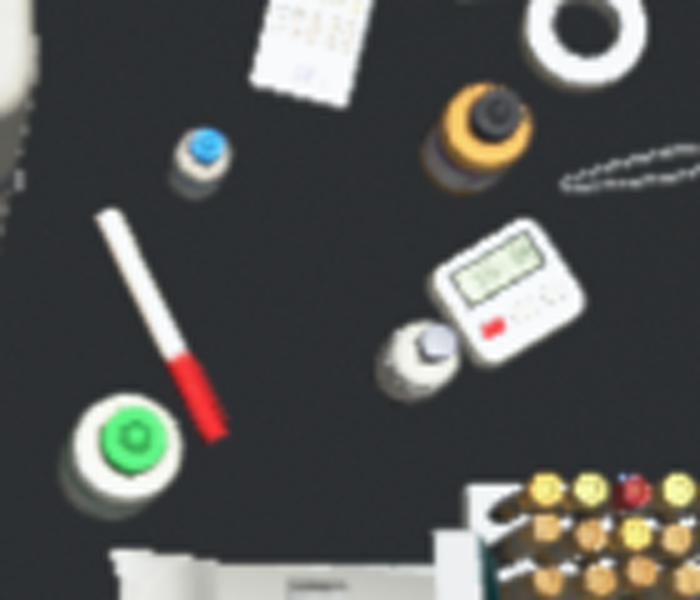

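View pics/cs.png

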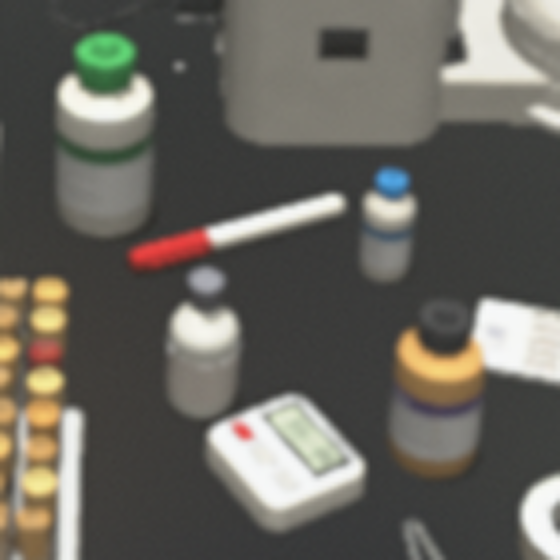

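The crops show the stain bottle clear of the timer in the side view, with a small gap. The marker lies next to the buffer bottle. Cap centres in the top picture: dropper (401,183.6), amber (459,176.2), stain (447,222.6), buffer (386.8,242). In the side picture: (387.6,294.7), (400.9,329.1), (341.4,319.6), (316.1,262.2).

Run:
```python
from h import *
T=dict(drop=((401,183.6),(387.6,294.7),.062),stain=((447,222.6),(341.4,319.6),.078),amber=((459,176.2),(400.9,329.1),.09),buf=((386.8,242),(316.1,262.2),.116))
for k,(a,b,z) in T.items():
    o,d=ray('top',a);p,e=ray('side',b)
    s=np.linalg.lstsq(np.c_[d,-e],p-o,rcond=None)[0]
    print(k,'top',onz('top',a,z),'side',onz('side',b,z),'tri',((o+d*s[0]+p+e*s[1])/2).round(4),'gap',np.linalg.norm(o+d*s[0]-p-e*s[1]).round(4))
# timer corners (crop px) on z=.019
for c in((530,218),(590,300),(487,367),(428,285)): print('timer',onz('top',(c[0]/5+360,c[1]/5+155),.019))
for c in((108,212),(218,436)): print('marker',onz('top',(c[0]/5+360,c[1]/5+155),.012))
# predicted well centres at mouth and block row, side view rack
for c in((387,268),(460,268),(458,340),(450,248)): print('nearby',onz('top',c,.1))
print(R.from_quat([-0.57060381,.41759866,-.41672014,.57128537]).as_matrix().round(3))
im=cv2.imread('pics/side0.png'); cv2.imwrite('pics/rs.png',cv2.resize(im[180:250,240:380],None,fx=5,fy=5,interpolation=cv2.INTER_CUBIC))
```

```text
drop top [ 0.6156 -0.1345  0.062 ] side [ 0.6166 -0.1359  0.062 ] tri [ 0.6164 -0.1347  0.0609] gap 0.0009
stain top [ 0.5091 -0.2417  0.078 ] side [ 0.5098 -0.2397  0.078 ] tri [ 0.5093 -0.2414  0.0793] gap 0.0009
amber top [ 0.624  -0.2758  0.09  ] side [ 0.6233 -0.2811  0.09  ] tri [ 0.6246 -0.2768  0.0864] gap 0.0008
buf top [ 0.4574 -0.0855  0.116 ] side [ 0.4598 -0.0912  0.116 ] tri [ 0.459  -0.0859  0.1122] gap 0.0018
timer [ 0.5833 -0.3091  0.019 ]
timer [ 0.5389 -0.3376  0.019 ]
timer [ 0.5047 -0.2818  0.019 ]
timer [ 0.5487 -0.2537  0.019 ]
marker [ 0.593  -0.0897  0.012 ]
marker [ 0.4727 -0.1419  0.012 ]
nearby [ 0.3965 -0.0854  0.1   ]
nearby [ 0.3927 -0.2614  0.1   ]
nearby [ 0.2218 -0.2463  0.1   ]
nearby [ 0.4419 -0.2401  0.1   ]
[[ 0.304 -0.     0.953]
 [-0.953  0.002  0.304]
 [-0.002 -1.     0.   ]]
```

View pics/rs.png

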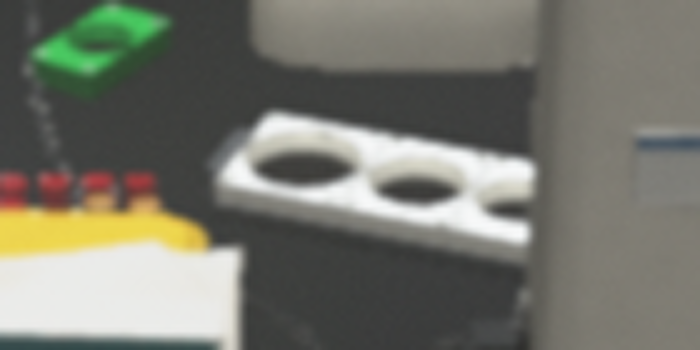

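The side crop confirms the row runs from the large well (nearest the robot) out towards the small well. The green insert, the decoy, lies apart from the rack. Next I check the heights of the nearby obstacles.

Run:
```python
from h import *
for k,a,b in(('panelR',(452,262),(288,233)),('panelL',(452,337),(201,236)),('tube',(469.4,252.6),(300,323)),('yellow',(330,277),(232,225)),('dispenser front',(298,188),(352,170))):
    o,d=ray('top',a);p,e=ray('side',b)
    s=np.linalg.lstsq(np.c_[d,-e],p-o,rcond=None)[0]
    print(k,((o+d*s[0]+p+e*s[1])/2).round(3),np.linalg.norm(o+d*s[0]-p-e*s[1]).round(4))
```

```text
panelR [ 0.396 -0.204  0.259] 0.0145
panelL [ 0.234 -0.197  0.248] 0.0053
tube [ 0.428 -0.285  0.107] 0.0019
yellow [0.318 0.042 0.142] 0.1128
dispenser front [0.554 0.12  0.241] 0.0162
```

>>> {"method": "play_rows", "body": {
  "steps": [
    {"z": 5},
    {"z": 10},
    {"z": 12},
    {"z": 12}
  ]
}}

```text
schema error: expected keys ax, ay, az, x, y, z, grip
```

>>> {"method": "play_rows", "body": {
  "steps": [
    {"ax": 0,"ay": 0,"az": 0,"x": 0,"y": 0,"z": 5,"grip": 1},
    {"ax": 0,"ay": 0,"az": 0,"x": 0,"y": 0,"z": 12,"grip": 1},
    {"ax": 0,"ay": 0,"az": 0,"x": 0,"y": 0,"z": 12,"grip": 1},
    {"ax": 0,"ay": 0,"az": 0,"x": 0,"y": 0,"z": 12,"grip": 1},
    {"ax": 0,"ay": 0,"az": 0,"x": 0,"y": 0,"z": 12,"grip": 1}
  ]
}}

```text
t: 0.6
eef_pos: [0.1746, -0.5475, 0.3332]
ee_rot: [0.571, -0.571, 0.417, -0.417]
wrist_force: [0.2, 0.3, -0.3]
width: 0.0911
```

>>> {"method": "play_rows", "body": {
  "steps": [
    {"ax": 0,"ay": 0,"az": 8,"x": 4,"y": 4,"z": 0,"grip": 1},
    {"ax": 0,"ay": 0,"az": 16,"x": 8,"y": 7.5,"z": 0,"grip": 1},
    {"ax": 0,"ay": 0,"az": 24,"x": 12,"y": 11,"z": 0,"grip": 1},
    {"ax": 0,"ay": 0,"az": 32,"x": 16,"y": 14.5,"z": 0,"grip": 1},
    {"ax": 0,"ay": 0,"az": 40,"x": 20,"y": 18,"z": 0,"grip": 1},
    {"ax": 0,"ay": 0,"az": 48,"x": 24,"y": 22,"z": 0,"grip": 1},
    {"ax": 0,"ay": 0,"az": 56,"x": 28,"y": 26,"z": 0,"grip": 1},
    {"ax": 0,"ay": 0,"az": 60,"x": 32,"y": 30,"z": 0,"grip": 1},
    {"ax": 0,"ay": 0,"az": 60,"x": 36,"y": 33.5,"z": 0,"grip": 1},
    {"ax": 0,"ay": 0,"az": 60,"x": 40,"y": 37.5,"z": -5,"grip": 1},
    {"ax": 0,"ay": 0,"az": 60,"x": 44.1,"y": 41.3,"z": -9,"grip": 1},
    {"ax": 0,"ay": 0,"az": 60,"x": 44.1,"y": 41.3,"z": -13,"grip": 1}
  ]
}}

```text
t: 1.8
eef_pos: [0.5916, -0.1568, 0.2447]
ee_rot: [0.703, -0.703, 0.075, -0.075]
wrist_force: [0.2, -0.3, -0.1]
width: 0.0911
```

>>> {"method": "play_rows", "body": {
  "steps": [
    {"ax": 0,"ay": 0,"az": 0,"x": 0,"y": 0,"z": 0,"grip": 0.2},
    {"ax": 0,"ay": 0,"az": 0,"x": 0,"y": 0,"z": 0,"grip": 0.2},
    {"ax": 0,"ay": 0,"az": 0,"x": 0,"y": 0,"z": 0,"grip": 0.2}
  ]
}}

```text
t: 2.1
eef_pos: [0.5897, -0.1599, 0.2471]
ee_rot: [-0.703, 0.703, -0.076, 0.076]
wrist_force: [-0.1, 0.2, 0.5]
width: 0.07
```

Run:
```python
from h import *
s=monitor.state(); print({k:np.round(s[k],4) for k in('t','qpos','eef_pos','ee_rot','wrist_force','width')})
q=s['ee_rot'];M=R.from_quat([q[1],q[2],q[3],q[0]]).as_matrix();print('yaw',np.degrees(np.arctan2(M[1,0],M[0,0])))
cv2.imwrite('pics/t1.png',cv2.resize(read_camera('top')[100:300,300:500,::-1],None,fx=2,fy=2)); cv2.imwrite('pics/s1.png',cv2.resize(read_camera('side')[130:350,260:480,::-1],None,fx=2,fy=2))
a=np.zeros((440,850,3),np.uint8); a[:400,:400]=cv2.imread('pics/t1.png'); a[:,410:]=cv2.imread('pics/s1.png'); cv2.imwrite('pics/b1.png',cv2.resize(a,None,fx=.94,fy=.94))
```

```text
{'t': np.float64(2.1), 'qpos': array([-2.8340e-01,  3.5950e-01,  1.4212e+00, -5.0000e-04,  1.3606e+00,
       -6.7700e-02]), 'eef_pos': array([ 0.5897, -0.1599,  0.2471]), 'ee_rot': array([-0.7028,  0.7032, -0.076 ,  0.0761]), 'wrist_force': array([-0.0912,  0.1993,  0.4853]), 'width': np.float64(0.07)}
yaw -12.352517633506235
```

View pics/b1.png

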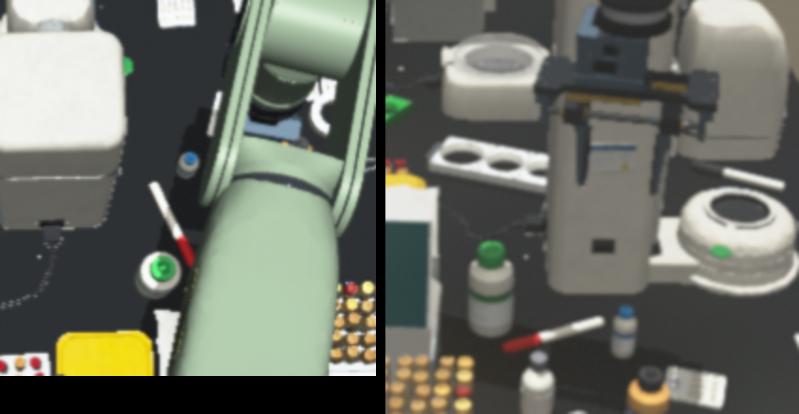

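The body's long side lies along the jaw axis. The gripper hangs above and to the right of the dropper, with the view otherwise clear. Now I centre over the dropper and go down.

>>> {"method": "play_rows", "body": {
  "steps": [
    {"ax": 0,"ay": 0,"az": 0,"x": 2.7,"y": 2.5,"z": 0,"grip": 0.2},
    {"ax": 0,"ay": 0,"az": 0,"x": 2.7,"y": 2.5,"z": -4,"grip": 0.2},
    {"ax": 0,"ay": 0,"az": 0,"x": 2.7,"y": 2.5,"z": -8,"grip": 0.2},
    {"ax": 0,"ay": 0,"az": 0,"x": 2.7,"y": 2.5,"z": -12,"grip": 0.2},
    {"ax": 0,"ay": 0,"az": 0,"x": 2.7,"y": 2.5,"z": -14,"grip": 0.2},
    {"ax": 0,"ay": 0,"az": 0,"x": 2.7,"y": 2.5,"z": -14,"grip": 0.2},
    {"ax": 0,"ay": 0,"az": 0,"x": 2.7,"y": 2.5,"z": -14,"grip": 0.2}
  ]
}}

```text
t: 2.9
eef_pos: [0.6178, -0.1351, 0.1083]
ee_rot: [-0.703, 0.703, -0.075, 0.077]
wrist_force: [0.1, -0.2, 1.1]
width: 0.0546
```

Run:
```python
from h import *
s=monitor.state(); print(s['eef_pos'],s['width'],s['t'])
a=read_camera('side')[:,:,::-1]; cv2.imwrite('pics/s2.png',cv2.resize(a[230:330,330:450],None,fx=5,fy=5,interpolation=cv2.INTER_CUBIC))
```

```text
[ 0.6177533  -0.13505252  0.10827175] 0.05455938031214841 2.9
```

View pics/s2.png

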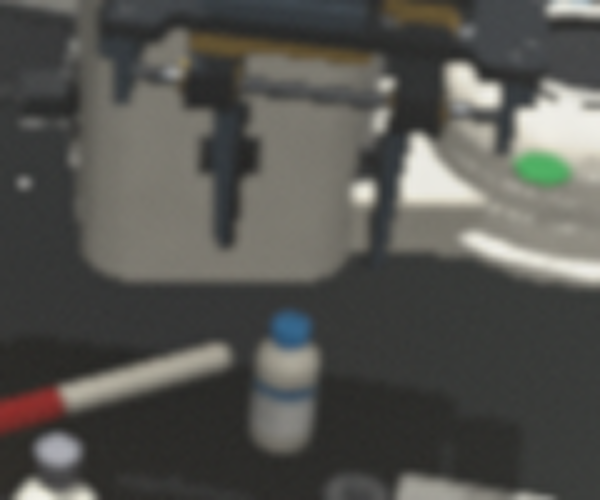

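Fingertips sit at crop (228,245) and (378,258), straddling the bottle at about 290. They are roughly 1–2 mm too far in +x, so I correct that, go down and grip.

>>> {"method": "play_rows", "body": {
  "steps": [
    {"ax": 0,"ay": 0,"az": 0,"x": -0.1,"y": 0,"z": -3,"grip": 0.2},
    {"ax": 0,"ay": 0,"az": 0,"x": -0.1,"y": 0,"z": -6,"grip": 0.2},
    {"ax": 0,"ay": 0,"az": 0,"x": -0.1,"y": 0,"z": -8,"grip": 0.2},
    {"ax": 0,"ay": 0,"az": 0,"x": -0.1,"y": 0,"z": -9.4,"grip": 0.2},
    {"ax": 0,"ay": 0,"az": 0,"x": -0.1,"y": 0,"z": -9.4,"grip": 0.2},
    {"ax": 0,"ay": 0,"az": 0,"x": -0.1,"y": 0,"z": -9.4,"grip": -0.6},
    {"ax": 0,"ay": 0,"az": 0,"x": -0.1,"y": 0,"z": -9.4,"grip": -0.6},
    {"ax": 0,"ay": 0,"az": 0,"x": -0.1,"y": 0,"z": -9.4,"grip": -0.6},
    {"ax": 0,"ay": 0,"az": 0,"x": -0.1,"y": 0,"z": -9.4,"grip": -0.6},
    {"ax": 0,"ay": 0,"az": 0,"x": -0.1,"y": 0,"z": -9.4,"grip": -0.6},
    {"ax": 0,"ay": 0,"az": 0,"x": -0.1,"y": 0,"z": -9.4,"grip": -0.6}
  ],
  "grip_force": 10
}}

```text
t: 4.05
eef_pos: [0.6167, -0.1342, 0.0135]
ee_rot: [-0.703, 0.703, -0.075, 0.076]
wrist_force: [0.0, 1.2, 6.3]
width: 0.0262
```

>>> {"method": "play_rows", "body": {
  "steps": [
    {"ax": 0,"ay": 0,"az": 0,"x": 0,"y": 0,"z": 2,"grip": -0.6},
    {"ax": 0,"ay": 0,"az": 0,"x": 0,"y": 0,"z": 6,"grip": -0.6},
    {"ax": 0,"ay": 0,"az": 0,"x": 0,"y": 0,"z": 10,"grip": -0.6},
    {"ax": 0,"ay": 0,"az": 0,"x": 0,"y": 0,"z": 14,"grip": -0.6},
    {"ax": 0,"ay": 0,"az": 0,"x": 0,"y": 0,"z": 18,"grip": -0.6},
    {"ax": 0,"ay": 0,"az": 0,"x": -3,"y": 0,"z": 21,"grip": -0.6},
    {"ax": 0,"ay": 0,"az": 0,"x": -7,"y": 0,"z": 23,"grip": -0.6},
    {"ax": 0,"ay": 0,"az": 0,"x": -11,"y": 0,"z": 24,"grip": -0.6},
    {"ax": 0,"ay": 0,"az": 0,"x": -15,"y": 0,"z": 24,"grip": -0.6},
    {"ax": 0,"ay": 0,"az": 0,"x": -19,"y": 0,"z": 24,"grip": -0.6},
    {"ax": 0,"ay": 0,"az": 0,"x": -21,"y": 0,"z": 24,"grip": -0.6},
    {"ax": 0,"ay": 0,"az": 0,"x": -21,"y": 0,"z": 24,"grip": -0.6}
  ]
}}

```text
t: 5.25
eef_pos: [0.4034, -0.1338, 0.2528]
ee_rot: [-0.703, 0.703, -0.076, 0.076]
wrist_force: [0.2, 0.3, -0.7]
width: 0.0261
```

>>> {"method": "play_rows", "body": {
  "steps": [
    {"ax": 0,"ay": 0,"az": 3,"x": 0,"y": 3,"z": 0,"grip": -0.6},
    {"ax": 0,"ay": 0,"az": 6,"x": 0,"y": 7,"z": 0,"grip": -0.6},
    {"ax": 0,"ay": 0,"az": 10,"x": 0,"y": 11,"z": 0,"grip": -0.6},
    {"ax": 0,"ay": 0,"az": 14,"x": 0,"y": 15,"z": 0,"grip": -0.6},
    {"ax": 0,"ay": 0,"az": 18,"x": 0,"y": 19,"z": 0,"grip": -0.6},
    {"ax": 0,"ay": 0,"az": 22,"x": 0,"y": 23,"z": 0,"grip": -0.6},
    {"ax": 0,"ay": 0,"az": 26,"x": 0,"y": 27,"z": 0,"grip": -0.6},
    {"ax": 0,"ay": 0,"az": 30,"x": 0,"y": 31,"z": 0,"grip": -0.6},
    {"ax": 0,"ay": 0,"az": 32,"x": 0,"y": 35,"z": 0,"grip": -0.6},
    {"ax": 0,"ay": 0,"az": 32,"x": 0,"y": 38,"z": 0,"grip": -0.6},
    {"ax": 0,"ay": 0,"az": 32,"x": 0,"y": 38,"z": 0,"grip": -0.6},
    {"ax": 0,"ay": 0,"az": 32,"x": 0,"y": 38,"z": 0,"grip": -0.6}
  ]
}}

```text
t: 6.45
eef_pos: [0.4064, 0.2466, 0.252]
ee_rot: [-0.696, 0.697, 0.121, -0.122]
wrist_force: [-0.5, -0.1, 0.1]
width: 0.0264
```

>>> {"method": "play_rows", "body": {
  "steps": [
    {"ax": 0,"ay": 0,"az": 0,"x": 4,"y": 0.5,"z": 0,"grip": -0.6},
    {"ax": 0,"ay": 0,"az": 0,"x": 8,"y": 0.5,"z": 0,"grip": -0.6},
    {"ax": 0,"ay": 0,"az": 0,"x": 12,"y": 0,"z": -2,"grip": -0.6},
    {"ax": 0,"ay": 0,"az": 0,"x": 15,"y": -0.5,"z": -6,"grip": -0.6},
    {"ax": 0,"ay": 0,"az": 0,"x": 17.9,"y": -0.9,"z": -10,"grip": -0.6},
    {"ax": 0,"ay": 0,"az": 0,"x": 17.9,"y": -0.9,"z": -14,"grip": -0.6},
    {"ax": 0,"ay": 0,"az": 0,"x": 17.9,"y": -0.9,"z": -17,"grip": -0.6},
    {"ax": 0,"ay": 0,"az": 0,"x": 17.9,"y": -0.9,"z": -17,"grip": -0.6},
    {"ax": 0,"ay": 0,"az": 0,"x": 17.9,"y": -0.9,"z": -17,"grip": -0.6}
  ]
}}

```text
t: 7.35
eef_pos: [0.5857, 0.2361, 0.0831]
ee_rot: [-0.697, 0.697, 0.121, -0.12]
wrist_force: [-0.2, 0.3, 0.0]
width: 0.0265
```

Run:
```python
from h import *
s=monitor.state(); print(s['eef_pos'],s['width'],s['t'],s['wrist_force'])
a=read_camera('top')[:,:,::-1]; cv2.imwrite('pics/t3.png',cv2.resize(a[160:310,190:350],None,fx=4,fy=4,interpolation=cv2.INTER_CUBIC))
print([proj('top',p) for p in((.5857,.238,.022),(*s['eef_pos'][:2],s['eef_pos'][2]))])
```

```text
[0.58570356 0.23611926 0.08310711] 0.026482274163557223 7.35 [-0.18049854  0.32574529  0.02331085]
[array([256.3, 201.9]), array([254.2, 196.2])]
```

View pics/t3.png

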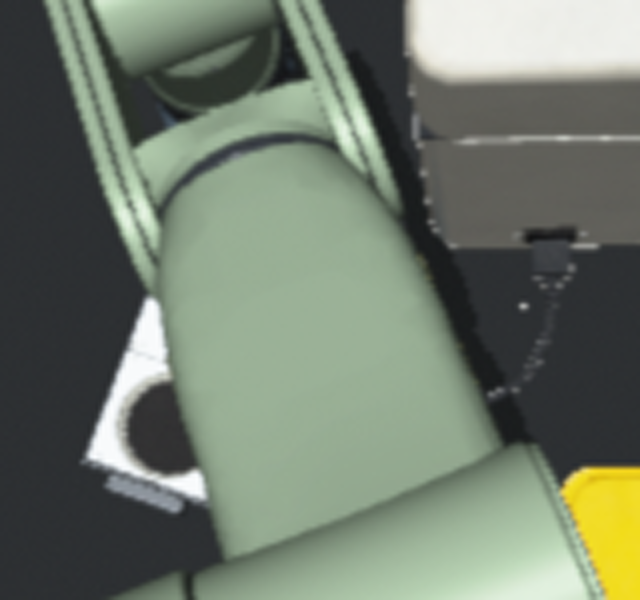

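The forearm hides the rack from the top camera (about 30 mm clear of the dispenser), so I place by the measured well position and watch the force.

>>> {"method": "play_rows", "body": {
  "steps": [
    {"ax": 0,"ay": 0,"az": 0,"x": 0,"y": 0.2,"z": -2,"grip": -0.6},
    {"ax": 0,"ay": 0,"az": 0,"x": 0,"y": 0.2,"z": -4,"grip": -0.6},
    {"ax": 0,"ay": 0,"az": 0,"x": 0,"y": 0.2,"z": -5,"grip": -0.6},
    {"ax": 0,"ay": 0,"az": 0,"x": 0,"y": 0.2,"z": -5.5,"grip": -0.6},
    {"ax": 0,"ay": 0,"az": 0,"x": 0,"y": 0.2,"z": -5.9,"grip": -0.6},
    {"ax": 0,"ay": 0,"az": 0,"x": 0,"y": 0.2,"z": -5.9,"grip": -0.6},
    {"ax": 0,"ay": 0,"az": 0,"x": 0,"y": 0.2,"z": -5.9,"grip": -0.6}
  ]
}}

```text
t: 8.1
eef_pos: [0.5857, 0.2391, 0.0245]
ee_rot: [0.697, -0.697, -0.121, 0.12]
wrist_force: [0.1, 0.4, -0.0]
width: 0.0264
```

>>> {"method": "play_rows", "body": {
  "steps": [
    {"ax": 0,"ay": 0,"az": 0,"x": 0,"y": -0.1,"z": -0.1,"grip": -0.6},
    {"ax": 0,"ay": 0,"az": 0,"x": 0,"y": -0.1,"z": -0.2,"grip": -0.6},
    {"ax": 0,"ay": 0,"az": 0,"x": 0,"y": -0.1,"z": -0.2,"grip": -0.6}
  ]
}}

```text
t: 8.4
eef_pos: [0.5855, 0.2379, 0.0226]
ee_rot: [0.697, -0.697, -0.121, 0.121]
wrist_force: [-0.7, 0.6, 4.7]
width: 0.026
```

>>> {"method": "play_rows", "body": {
  "steps": [
    {"ax": 0,"ay": 0,"az": 0,"x": 0,"y": 0,"z": 0,"grip": 0},
    {"ax": 0,"ay": 0,"az": 0,"x": 0,"y": 0,"z": 0,"grip": 0},
    {"ax": 0,"ay": 0,"az": 0,"x": 0,"y": 0,"z": 0,"grip": 0},
    {"ax": 0,"ay": 0,"az": 0,"x": 0,"y": 0,"z": 0,"grip": 0},
    {"ax": 0,"ay": 0,"az": 0,"x": 0,"y": 0,"z": 3,"grip": 0.2},
    {"ax": 0,"ay": 0,"az": 0,"x": 0,"y": 0,"z": 6,"grip": 0.2},
    {"ax": 0,"ay": 0,"az": 0,"x": 0,"y": 0,"z": 11,"grip": 0.2},
    {"ax": 0,"ay": 0,"az": 0,"x": -4,"y": 0,"z": 16,"grip": 0.2},
    {"ax": 0,"ay": 0,"az": 0,"x": -8,"y": 0,"z": 20,"grip": 0.2},
    {"ax": 0,"ay": 0,"az": 0,"x": -13,"y": 0,"z": 23,"grip": 0.2},
    {"ax": 0,"ay": 0,"az": 0,"x": -18,"y": 0,"z": 26,"grip": 0.2},
    {"ax": 0,"ay": 0,"az": 0,"x": -18,"y": 0,"z": 28,"grip": 0.2}
  ]
}}

```text
t: 9.6
eef_pos: [0.4007, 0.2365, 0.3003]
ee_rot: [-0.696, 0.697, 0.118, -0.124]
wrist_force: [0.2, -0.0, 0.4]
width: 0.0547
```

>>> {"method": "play_rows", "body": {
  "steps": [
    {"ax": 0,"ay": 0,"az": -7,"x": 0,"y": -4,"z": 2,"grip": 0.4},
    {"ax": 0,"ay": 0,"az": -14,"x": 0,"y": -8,"z": 2,"grip": 0.4},
    {"ax": 0,"ay": 0,"az": -21,"x": 0,"y": -12,"z": 2,"grip": 0.4},
    {"ax": 0,"ay": 0,"az": -28,"x": 0,"y": -16,"z": 2,"grip": 0.4},
    {"ax": 0,"ay": 0,"az": -35,"x": 0,"y": -20,"z": 2,"grip": 0.4},
    {"ax": 0,"ay": 0,"az": -42,"x": 0,"y": -24,"z": 2,"grip": 0.4},
    {"ax": 0,"ay": 0,"az": -49,"x": 0,"y": -28,"z": 2,"grip": 0.4},
    {"ax": 0,"ay": 0,"az": -56,"x": 1,"y": -32,"z": 2,"grip": 0.4},
    {"ax": 0,"ay": 0,"az": -63,"x": 3,"y": -36,"z": 2,"grip": 0.4},
    {"ax": 0,"ay": 0,"az": -70,"x": 6,"y": -40,"z": 2,"grip": 0.4},
    {"ax": 0,"ay": 0,"az": -70,"x": 9,"y": -44,"z": 0,"grip": 0.4},
    {"ax": 0,"ay": 0,"az": -70,"x": 10.9,"y": -47.8,"z": -2,"grip": 0.4}
  ]
}}

```text
t: 10.8
eef_pos: [0.5145, -0.2407, 0.2807]
ee_rot: [0.64, -0.64, 0.301, -0.3]
wrist_force: [0.8, 0.2, 0.5]
width: 0.0639
```

Run:
```python
from h import *
s=monitor.state(); print(s['eef_pos'],s['width'],s['t'],s['wrist_force'],s['qpos'].round(2))
q=s['ee_rot'];M=R.from_quat([q[1],q[2],q[3],q[0]]).as_matrix();print('yaw',np.degrees(np.arctan2(M[1,0],M[0,0])))
t=read_camera('top')[:,:,::-1]; a=read_camera('side')[:,:,::-1]
# timer / amber unaffected; dropper in well
cv2.imwrite('pics/t4.png',np.hstack([cv2.resize(t[160:310,190:340],None,fx=2.6,fy=2.6,interpolation=cv2.INTER_CUBIC),cv2.resize(a[220:370,280:430],None,fx=2.6,fy=2.6,interpolation=cv2.INTER_CUBIC)]))
```

```text
[ 0.51450637 -0.24070938  0.28072134] 0.06394343567190408 10.8 [0.84191547 0.17704838 0.52501332] [-0.46  0.28  1.46  0.    1.41  0.42]
yaw -50.31454814684953
```

View pics/t4.png

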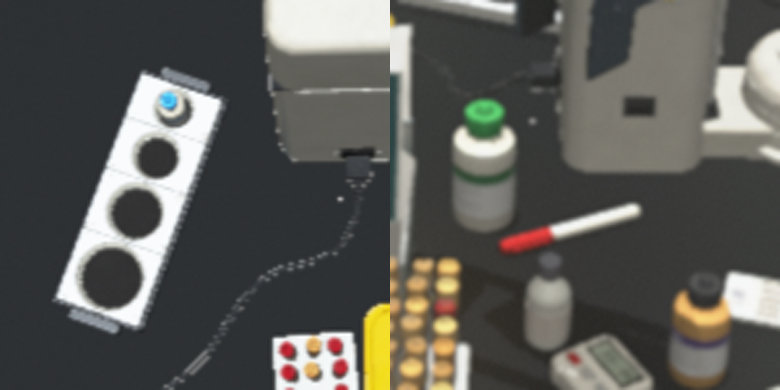

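The dropper stands in the smallest well (left panel, 170,105), and the stain bottle is undisturbed below the gripper. I go down to 13 cm and read the pose.

>>> {"method": "play_rows", "body": {
  "steps": [
    {"ax": 0,"ay": 0,"az": 0,"x": -0.5,"y": 0,"z": -4,"grip": 0.4},
    {"ax": 0,"ay": 0,"az": 0,"x": -0.5,"y": 0,"z": -8,"grip": 0.4},
    {"ax": 0,"ay": 0,"az": 0,"x": -0.5,"y": 0,"z": -12,"grip": 0.4},
    {"ax": 0,"ay": 0,"az": 0,"x": -0.5,"y": 0,"z": -15,"grip": 0.4},
    {"ax": 0,"ay": 0,"az": 0,"x": -0.5,"y": 0,"z": -15,"grip": 0.4},
    {"ax": 0,"ay": 0,"az": 0,"x": -0.5,"y": 0,"z": -15,"grip": 0.4},
    {"ax": 0,"ay": 0,"az": 0,"x": -0.5,"y": 0,"z": -15,"grip": 0.4}
  ]
}}

```text
t: 11.6
eef_pos: [0.5099, -0.2397, 0.1339]
ee_rot: [0.64, -0.64, 0.299, -0.302]
wrist_force: [-0.3, -0.8, 0.9]
width: 0.0637
```

>>> {"method": "play_rows", "body": {
  "steps": [
    {"ax": 0,"ay": 0,"az": 0,"x": 0,"y": -0.15,"z": -3,"grip": 0.4},
    {"ax": 0,"ay": 0,"az": 0,"x": 0,"y": -0.15,"z": -6,"grip": 0.4},
    {"ax": 0,"ay": 0,"az": 0,"x": 0,"y": -0.15,"z": -9,"grip": 0.4},
    {"ax": 0,"ay": 0,"az": 0,"x": 0,"y": -0.15,"z": -10.9,"grip": 0.4},
    {"ax": 0,"ay": 0,"az": 0,"x": 0,"y": -0.15,"z": -10.9,"grip": 0.4},
    {"ax": 0,"ay": 0,"az": 0,"x": 0,"y": -0.15,"z": -10.9,"grip": -0.5},
    {"ax": 0,"ay": 0,"az": 0,"x": 0,"y": -0.15,"z": -10.9,"grip": -0.5},
    {"ax": 0,"ay": 0,"az": 0,"x": 0,"y": -0.15,"z": -10.9,"grip": -0.5},
    {"ax": 0,"ay": 0,"az": 0,"x": 0,"y": -0.15,"z": -10.9,"grip": -0.5},
    {"ax": 0,"ay": 0,"az": 0,"x": 0,"y": -0.15,"z": -10.9,"grip": -0.5},
    {"ax": 0,"ay": 0,"az": 0,"x": 0,"y": -0.15,"z": -10.9,"grip": -0.5}
  ],
  "grip_force": 12
}}

```text
t: 12.7
eef_pos: [0.5096, -0.2413, 0.0239]
ee_rot: [-0.64, 0.64, -0.3, 0.301]
wrist_force: [0.7, -0.4, 6.6]
width: 0.0346
```

Gripped (34.6 mm). I lift and carry.

>>> {"method": "play_rows", "body": {
  "steps": [
    {"ax": 0,"ay": 0,"az": 0,"x": 0,"y": 0,"z": 2,"grip": -0.5},
    {"ax": 0,"ay": 0,"az": 0,"x": 0,"y": 0,"z": 6,"grip": -0.5},
    {"ax": 0,"ay": 0,"az": 0,"x": 0,"y": 0,"z": 10,"grip": -0.5},
    {"ax": 0,"ay": 0,"az": 0,"x": 0,"y": 0,"z": 14,"grip": -0.5},
    {"ax": 0,"ay": 0,"az": 0,"x": 0,"y": 0,"z": 18,"grip": -0.5},
    {"ax": 0,"ay": 0,"az": 0,"x": 0,"y": 0,"z": 22,"grip": -0.5},
    {"ax": 0,"ay": 0,"az": 0,"x": 0,"y": 0,"z": 26,"grip": -0.5},
    {"ax": 0,"ay": 0,"az": 7,"x": -2.5,"y": 3,"z": 30,"grip": -0.5},
    {"ax": 0,"ay": 0,"az": 14,"x": -5,"y": 6,"z": 30,"grip": -0.5},
    {"ax": 0,"ay": 0,"az": 21,"x": -7.5,"y": 9,"z": 30,"grip": -0.5},
    {"ax": 0,"ay": 0,"az": 28,"x": -10,"y": 12,"z": 30,"grip": -0.5},
    {"ax": 0,"ay": 0,"az": 28,"x": -11,"y": 15,"z": 30,"grip": -0.5}
  ]
}}

```text
t: 13.9
eef_pos: [0.3964, -0.0898, 0.3229]
ee_rot: [-0.694, 0.694, -0.137, 0.136]
wrist_force: [1.4, 0.4, 0.3]
width: 0.0345
```

>>> {"method": "play_rows", "body": {
  "steps": [
    {"ax": 0,"ay": 0,"az": 7,"x": 0,"y": 4,"z": 0,"grip": -0.5},
    {"ax": 0,"ay": 0,"az": 14,"x": 0,"y": 8,"z": 0,"grip": -0.5},
    {"ax": 0,"ay": 0,"az": 21,"x": 0,"y": 12,"z": 0,"grip": -0.5},
    {"ax": 0,"ay": 0,"az": 28,"x": 0,"y": 16,"z": 0,"grip": -0.5},
    {"ax": 0,"ay": 0,"az": 35,"x": 0,"y": 20,"z": 0,"grip": -0.5},
    {"ax": 0,"ay": 0,"az": 42,"x": 0,"y": 24,"z": 0,"grip": -0.5},
    {"ax": 0,"ay": 0,"az": 49,"x": 0,"y": 28,"z": 0,"grip": -0.5},
    {"ax": 0,"ay": 0,"az": 56,"x": 0,"y": 32,"z": 0,"grip": -0.5},
    {"ax": 0,"ay": 0,"az": 62,"x": 0,"y": 35,"z": 0,"grip": -0.5},
    {"ax": 0,"ay": 0,"az": 67,"x": 0,"y": 36,"z": 0,"grip": -0.5},
    {"ax": 0,"ay": 0,"az": 67,"x": 0,"y": 36,"z": 0,"grip": -0.5},
    {"ax": 0,"ay": 0,"az": 67,"x": 0,"y": 36,"z": 0,"grip": -0.5}
  ]
}}

```text
t: 15.1
eef_pos: [0.3986, 0.2686, 0.3225]
ee_rot: [-0.654, 0.654, 0.268, -0.269]
wrist_force: [0.3, -0.1, 0.2]
width: 0.0345
```

Run:
```python
from h import *
s=monitor.state(); print(s['eef_pos'],s['width'],s['t'],s['wrist_force'],s['qpos'].round(2))
q=s['ee_rot'];M=R.from_quat([q[1],q[2],q[3],q[0]]).as_matrix();print('yaw',np.degrees(np.arctan2(M[1,0],M[0,0])))
```

```text
[0.39863283 0.26859238 0.32252158] 0.03454618559601235 15.1 [ 0.33499438 -0.11654057  0.23718724] [ 0.57  0.12  1.56 -0.    1.46 -0.21]
yaw 44.608316208320105
```

>>> {"method": "play_rows", "body": {
  "steps": [
    {"ax": 0,"ay": 0,"az": 0,"x": 4,"y": 0,"z": -1,"grip": -0.5},
    {"ax": 0,"ay": 0,"az": 0,"x": 8,"y": 0,"z": -3,"grip": -0.5},
    {"ax": 0,"ay": 0,"az": 0,"x": 11,"y": -0.7,"z": -6,"grip": -0.5},
    {"ax": 0,"ay": 0,"az": 0,"x": 13.9,"y": -1.3,"z": -9,"grip": -0.5},
    {"ax": 0,"ay": 0,"az": 0,"x": 13.9,"y": -1.3,"z": -13,"grip": -0.5},
    {"ax": 0,"ay": 0,"az": 0,"x": 13.9,"y": -1.3,"z": -17,"grip": -0.5},
    {"ax": 0,"ay": 0,"az": 0,"x": 13.9,"y": -1.3,"z": -21,"grip": -0.5},
    {"ax": 0,"ay": 0,"az": 0,"x": 13.9,"y": -1.3,"z": -24,"grip": -0.5},
    {"ax": 0,"ay": 0,"az": 0,"x": 13.9,"y": -1.3,"z": -24,"grip": -0.5},
    {"ax": 0,"ay": 0,"az": 0,"x": 13.9,"y": -1.3,"z": -24,"grip": -0.5}
  ]
}}

```text
t: 16.1
eef_pos: [0.5384, 0.2553, 0.0836]
ee_rot: [-0.654, 0.654, 0.268, -0.268]
wrist_force: [-0.4, 0.1, -0.1]
width: 0.0345
```

>>> {"method": "play_rows", "body": {
  "steps": [
    {"ax": 0,"ay": 0,"az": 0,"x": -0.05,"y": 0.05,"z": -2,"grip": -0.5},
    {"ax": 0,"ay": 0,"az": 0,"x": -0.05,"y": 0.05,"z": -3.5,"grip": -0.5},
    {"ax": 0,"ay": 0,"az": 0,"x": -0.05,"y": 0.05,"z": -4.4,"grip": -0.5},
    {"ax": 0,"ay": 0,"az": 0,"x": -0.05,"y": 0.05,"z": -4.8,"grip": -0.5},
    {"ax": 0,"ay": 0,"az": 0,"x": -0.05,"y": 0.05,"z": -5.0,"grip": -0.5},
    {"ax": 0,"ay": 0,"az": 0,"x": -0.05,"y": 0.05,"z": -5.05,"grip": -0.5},
    {"ax": 0,"ay": 0,"az": 0,"x": -0.05,"y": 0.05,"z": -5.05,"grip": -0.5}
  ]
}}

```text
t: 16.8
eef_pos: [0.5379, 0.2567, 0.033]
ee_rot: [0.654, -0.654, -0.269, 0.268]
wrist_force: [0.3, -0.5, 0.1]
width: 0.0346
```

>>> {"method": "play_rows", "body": {
  "steps": [
    {"ax": 0,"ay": 0,"az": 0,"x": 0,"y": -0.05,"z": -0.1,"grip": -0.5},
    {"ax": 0,"ay": 0,"az": 0,"x": 0,"y": -0.05,"z": -0.1,"grip": -0.5}
  ]
}}

```text
t: 17.0
eef_pos: [0.538, 0.2566, 0.0329]
ee_rot: [0.654, -0.654, -0.27, 0.268]
wrist_force: [-1.6, 1.0, 4.5]
width: 0.0347
```

>>> {"method": "play_rows", "body": {
  "steps": [
    {"ax": 0,"ay": 0,"az": 0,"x": 0,"y": 0,"z": 0,"grip": 0.1},
    {"ax": 0,"ay": 0,"az": 0,"x": 0,"y": 0,"z": 0,"grip": 0.1},
    {"ax": 0,"ay": 0,"az": 0,"x": 0,"y": 0,"z": 0,"grip": 0.1},
    {"ax": 0,"ay": 0,"az": 0,"x": 0,"y": 0,"z": 0,"grip": 0.1},
    {"ax": 0,"ay": 0,"az": 0,"x": 0,"y": 0,"z": 3,"grip": 0.1},
    {"ax": 0,"ay": 0,"az": 0,"x": 0,"y": 0,"z": 6,"grip": 0.1},
    {"ax": 0,"ay": 0,"az": 0,"x": 0,"y": 0,"z": 11,"grip": 0.1},
    {"ax": 0,"ay": 0,"az": 0,"x": 0,"y": 0,"z": 16,"grip": 0.1},
    {"ax": 0,"ay": 0,"az": 0,"x": -4,"y": 0,"z": 20,"grip": 0.1},
    {"ax": 0,"ay": 0,"az": 0,"x": -8,"y": 0,"z": 24,"grip": 0.1},
    {"ax": 0,"ay": 0,"az": 0,"x": -13,"y": 0,"z": 28,"grip": 0.1},
    {"ax": 0,"ay": 0,"az": 0,"x": -13.8,"y": 0,"z": 29,"grip": 0.1}
  ]
}}

```text
t: 18.2
eef_pos: [0.3975, 0.2558, 0.3232]
ee_rot: [0.654, -0.654, -0.269, 0.268]
wrist_force: [0.5, 0.7, -0.4]
width: 0.0505
```

>>> {"method": "play_rows", "body": {
  "steps": [
    {"ax": 0,"ay": 0,"az": -7,"x": 0,"y": -4,"z": 0,"grip": 0.6},
    {"ax": 0,"ay": 0,"az": -14,"x": 0,"y": -8,"z": 0,"grip": 0.6},
    {"ax": 0,"ay": 0,"az": -21,"x": 0,"y": -12,"z": 0,"grip": 0.6},
    {"ax": 0,"ay": 0,"az": -28,"x": 0,"y": -16,"z": 0,"grip": 0.6},
    {"ax": 0,"ay": 0,"az": -35,"x": 0,"y": -20,"z": 0,"grip": 0.6},
    {"ax": 0,"ay": 0,"az": -42,"x": 0,"y": -24,"z": 0,"grip": 0.6},
    {"ax": 0,"ay": 0,"az": -49,"x": 0,"y": -28,"z": 0,"grip": 0.6},
    {"ax": 0,"ay": 0,"az": -56,"x": 0,"y": -32,"z": 0,"grip": 0.6},
    {"ax": 0,"ay": 0,"az": -63,"x": 1,"y": -36,"z": 0,"grip": 0.6},
    {"ax": 0,"ay": 0,"az": -69,"x": 4,"y": -39,"z": 0,"grip": 0.6},
    {"ax": 0,"ay": 0,"az": -69,"x": 7,"y": -42,"z": 0,"grip": 0.6},
    {"ax": 0,"ay": 0,"az": -69,"x": 10,"y": -45,"z": 0,"grip": 0.6}
  ]
}}

```text
t: 19.4
eef_pos: [0.5, -0.1955, 0.3213]
ee_rot: [0.691, -0.691, 0.149, -0.149]
wrist_force: [-0.1, 0.4, 0.0]
width: 0.0728
```

>>> {"method": "play_rows", "body": {
  "steps": [
    {"ax": 0,"ay": 0,"az": 0,"x": 4,"y": -2,"z": -2,"grip": 0.6},
    {"ax": 0,"ay": 0,"az": 0,"x": 8,"y": -4.5,"z": -4,"grip": 0.6},
    {"ax": 0,"ay": 0,"az": 0,"x": 12,"y": -7.5,"z": -6,"grip": 0.6},
    {"ax": 0,"ay": 0,"az": 0,"x": 12.5,"y": -8,"z": -10,"grip": 0.6},
    {"ax": 0,"ay": 0,"az": 0,"x": 12.5,"y": -8,"z": -14,"grip": 0.6},
    {"ax": 0,"ay": 0,"az": 0,"x": 12.5,"y": -8,"z": -16,"grip": 0.6},
    {"ax": 0,"ay": 0,"az": 0,"x": 12.5,"y": -8,"z": -16,"grip": 0.6},
    {"ax": 0,"ay": 0,"az": 0,"x": 12.5,"y": -8,"z": -16,"grip": 0.6}
  ]
}}

```text
t: 20.2
eef_pos: [0.6247, -0.2741, 0.1618]
ee_rot: [-0.691, 0.691, -0.149, 0.149]
wrist_force: [-0.1, -0.1, 0.8]
width: 0.0732
```

Run:
```python
from h import *
s=monitor.state(); print(s['eef_pos'],s['width'],s['t'],s['wrist_force'],s['qpos'].round(2))
q=s['ee_rot'];M=R.from_quat([q[1],q[2],q[3],q[0]]).as_matrix();print('yaw',np.degrees(np.arctan2(M[1,0],M[0,0])))
t=read_camera('top')[:,:,::-1]; a=read_camera('side')[:,:,::-1]
cv2.imwrite('pics/t5.png',np.hstack([cv2.resize(t[160:310,190:340],None,fx=2.6,fy=2.6,interpolation=cv2.INTER_CUBIC),cv2.resize(a[240:390,310:460],None,fx=2.6,fy=2.6,interpolation=cv2.INTER_CUBIC)]))
```

```text
[ 0.62474731 -0.27413215  0.16183272] 0.07319017821766666 20.2 [-0.07559096 -0.089607    0.76788249] [-0.43  0.52  1.37 -0.    1.25 -0.01]
yaw -24.30681925544415
```

View pics/t5.png

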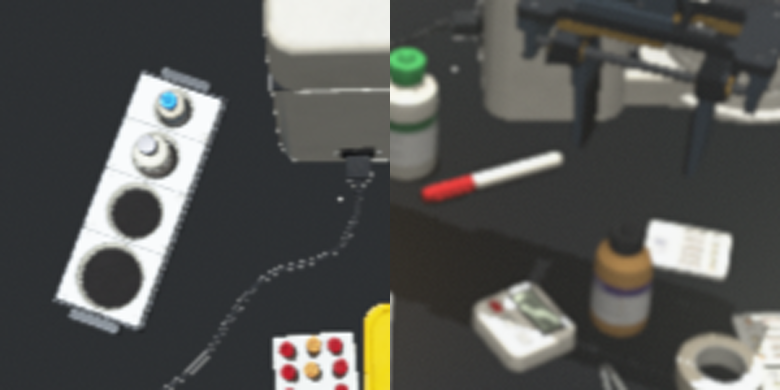

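Dropper (170,105) and stain (153,153) stand in their wells. Amber is below the open fingers. I go down and grip.

>>> {"method": "play_rows", "body": {
  "steps": [
    {"ax": 0,"ay": 0,"az": 0,"x": 0,"y": -0.3,"z": -3,"grip": 0.6},
    {"ax": 0,"ay": 0,"az": 0,"x": 0,"y": -0.3,"z": -6,"grip": 0.6},
    {"ax": 0,"ay": 0,"az": 0,"x": 0,"y": -0.3,"z": -9,"grip": 0.6},
    {"ax": 0,"ay": 0,"az": 0,"x": 0,"y": -0.3,"z": -12,"grip": 0.6},
    {"ax": 0,"ay": 0,"az": 0,"x": 0,"y": -0.3,"z": -13.6,"grip": 0.6},
    {"ax": 0,"ay": 0,"az": 0,"x": 0,"y": -0.3,"z": -13.6,"grip": 0.6},
    {"ax": 0,"ay": 0,"az": 0,"x": 0,"y": -0.3,"z": -13.6,"grip": -0.3},
    {"ax": 0,"ay": 0,"az": 0,"x": 0,"y": -0.3,"z": -13.6,"grip": -0.3},
    {"ax": 0,"ay": 0,"az": 0,"x": 0,"y": -0.3,"z": -13.6,"grip": -0.3},
    {"ax": 0,"ay": 0,"az": 0,"x": 0,"y": -0.3,"z": -13.6,"grip": -0.3},
    {"ax": 0,"ay": 0,"az": 0,"x": 0,"y": -0.3,"z": -13.6,"grip": -0.3},
    {"ax": 0,"ay": 0,"az": 0,"x": 0,"y": -0.3,"z": -13.6,"grip": -0.3}
  ],
  "grip_force": 16
}}

```text
t: 21.5
eef_pos: [0.6249, -0.2773, 0.0265]
ee_rot: [-0.691, 0.691, -0.148, 0.149]
wrist_force: [-2.2, 0.4, 6.2]
width: 0.0427
```

>>> {"method": "play_rows", "body": {
  "steps": [
    {"ax": 0,"ay": 0,"az": 0,"x": 0,"y": 0,"z": 2,"grip": -0.3},
    {"ax": 0,"ay": 0,"az": 0,"x": 0,"y": 0,"z": 6,"grip": -0.3},
    {"ax": 0,"ay": 0,"az": 0,"x": 0,"y": 0,"z": 10,"grip": -0.3},
    {"ax": 0,"ay": 0,"az": 0,"x": 0,"y": 0,"z": 14,"grip": -0.3},
    {"ax": 0,"ay": 0,"az": 0,"x": 0,"y": 0,"z": 18,"grip": -0.3},
    {"ax": 0,"ay": 0,"az": 0,"x": 0,"y": 0,"z": 22,"grip": -0.3},
    {"ax": 0,"ay": 0,"az": 0,"x": -2,"y": 2,"z": 26,"grip": -0.3},
    {"ax": 0,"ay": 0,"az": 0,"x": -5,"y": 5,"z": 29,"grip": -0.3},
    {"ax": 0,"ay": 0,"az": 0,"x": -8.5,"y": 8,"z": 30,"grip": -0.3},
    {"ax": 0,"ay": 0,"az": 0,"x": -12,"y": 11,"z": 30,"grip": -0.3},
    {"ax": 0,"ay": 0,"az": 0,"x": -15.5,"y": 14,"z": 30,"grip": -0.3},
    {"ax": 0,"ay": 0,"az": 0,"x": -19,"y": 17,"z": 30,"grip": -0.3}
  ]
}}

```text
t: 22.7
eef_pos: [0.4325, -0.1058, 0.3249]
ee_rot: [0.691, -0.691, 0.149, -0.149]
wrist_force: [-0.1, 0.8, 0.0]
width: 0.0431
```

>>> {"method": "play_rows", "body": {
  "steps": [
    {"ax": 0,"ay": 0,"az": 7,"x": -3,"y": 2,"z": 0,"grip": -0.3},
    {"ax": 0,"ay": 0,"az": 14,"x": -3.7,"y": 6,"z": 0,"grip": -0.3},
    {"ax": 0,"ay": 0,"az": 21,"x": -3.7,"y": 10,"z": 0,"grip": -0.3},
    {"ax": 0,"ay": 0,"az": 28,"x": -3.7,"y": 14,"z": 0,"grip": -0.3},
    {"ax": 0,"ay": 0,"az": 35,"x": -3.7,"y": 18,"z": 0,"grip": -0.3},
    {"ax": 0,"ay": 0,"az": 42,"x": -3.7,"y": 22,"z": 0,"grip": -0.3},
    {"ax": 0,"ay": 0,"az": 49,"x": -3.7,"y": 26,"z": 0,"grip": -0.3},
    {"ax": 0,"ay": 0,"az": 56,"x": -3.7,"y": 30,"z": 0,"grip": -0.3},
    {"ax": 0,"ay": 0,"az": 63,"x": -3.7,"y": 34,"z": 0,"grip": -0.3},
    {"ax": 0,"ay": 0,"az": 69,"x": -3.7,"y": 37.5,"z": 0,"grip": -0.3},
    {"ax": 0,"ay": 0,"az": 69,"x": -3.7,"y": 37.5,"z": 0,"grip": -0.3},
    {"ax": 0,"ay": 0,"az": 69,"x": -3.7,"y": 37.5,"z": 0,"grip": -0.3}
  ]
}}

```text
t: 23.9
eef_pos: [0.397, 0.2682, 0.3246]
ee_rot: [-0.654, 0.654, 0.269, -0.27]
wrist_force: [0.6, -0.6, -1.2]
width: 0.0431
```

>>> {"method": "play_rows", "body": {
  "steps": [
    {"ax": 0,"ay": 0,"az": 0,"x": 4,"y": 0.4,"z": -2,"grip": -0.3},
    {"ax": 0,"ay": 0,"az": 0,"x": 8.5,"y": 0.8,"z": -4,"grip": -0.3},
    {"ax": 0,"ay": 0,"az": 0,"x": 8.5,"y": 0.8,"z": -8,"grip": -0.3},
    {"ax": 0,"ay": 0,"az": 0,"x": 8.5,"y": 0.8,"z": -12,"grip": -0.3},
    {"ax": 0,"ay": 0,"az": 0,"x": 8.5,"y": 0.8,"z": -16,"grip": -0.3},
    {"ax": 0,"ay": 0,"az": 0,"x": 8.5,"y": 0.8,"z": -20,"grip": -0.3},
    {"ax": 0,"ay": 0,"az": 0,"x": 8.5,"y": 0.8,"z": -24,"grip": -0.3},
    {"ax": 0,"ay": 0,"az": 0,"x": 8.5,"y": 0.8,"z": -24,"grip": -0.3},
    {"ax": 0,"ay": 0,"az": 0,"x": 8.5,"y": 0.8,"z": -24,"grip": -0.3}
  ]
}}

```text
t: 24.8
eef_pos: [0.4828, 0.2751, 0.086]
ee_rot: [-0.654, 0.654, 0.268, -0.268]
wrist_force: [-0.1, 0.4, 0.9]
width: 0.0426
```

>>> {"method": "play_rows", "body": {
  "steps": [
    {"ax": 0,"ay": 0,"az": 0,"x": -0.05,"y": 0.1,"z": -2,"grip": -0.3},
    {"ax": 0,"ay": 0,"az": 0,"x": -0.05,"y": 0.1,"z": -3.5,"grip": -0.3},
    {"ax": 0,"ay": 0,"az": 0,"x": -0.05,"y": 0.1,"z": -4.4,"grip": -0.3},
    {"ax": 0,"ay": 0,"az": 0,"x": -0.05,"y": 0.1,"z": -4.8,"grip": -0.3},
    {"ax": 0,"ay": 0,"az": 0,"x": -0.05,"y": 0.1,"z": -5.0,"grip": -0.3},
    {"ax": 0,"ay": 0,"az": 0,"x": -0.05,"y": 0.1,"z": -5.1,"grip": -0.3},
    {"ax": 0,"ay": 0,"az": 0,"x": -0.05,"y": 0.1,"z": -5.1,"grip": -0.3}
  ]
}}

```text
t: 25.5
eef_pos: [0.4826, 0.2773, 0.0355]
ee_rot: [0.654, -0.654, -0.27, 0.268]
wrist_force: [-0.2, -0.9, 3.7]
width: 0.0433
```

>>> {"method": "play_rows", "body": {
  "steps": [
    {"ax": 0,"ay": 0,"az": 0,"x": 0,"y": 0,"z": 0,"grip": 0.3},
    {"ax": 0,"ay": 0,"az": 0,"x": 0,"y": 0,"z": 0,"grip": 0.3},
    {"ax": 0,"ay": 0,"az": 0,"x": 0,"y": 0,"z": 0,"grip": 0.3},
    {"ax": 0,"ay": 0,"az": 0,"x": 0,"y": 0,"z": 0,"grip": 0.3},
    {"ax": 0,"ay": 0,"az": 0,"x": 0,"y": 0,"z": 3,"grip": 0.3},
    {"ax": 0,"ay": 0,"az": 0,"x": 0,"y": 0,"z": 7,"grip": 0.3},
    {"ax": 0,"ay": 0,"az": 0,"x": 0,"y": 0,"z": 12,"grip": 0.3},
    {"ax": 0,"ay": 0,"az": 0,"x": 0,"y": 0,"z": 17,"grip": 0.3},
    {"ax": 0,"ay": 0,"az": 0,"x": -4,"y": 0,"z": 21,"grip": 0.3},
    {"ax": 0,"ay": 0,"az": 0,"x": -8.3,"y": 0,"z": 25,"grip": 0.3},
    {"ax": 0,"ay": 0,"az": 0,"x": -8.3,"y": 0,"z": 28,"grip": 0.3},
    {"ax": 0,"ay": 0,"az": 0,"x": -8.3,"y": 0,"z": 28,"grip": 0.3}
  ]
}}

```text
t: 26.7
eef_pos: [0.3993, 0.2784, 0.3204]
ee_rot: [0.655, -0.653, -0.273, 0.265]
wrist_force: [0.6, 1.2, 0.5]
width: 0.0592
```

>>> {"method": "play_rows", "body": {
  "steps": [
    {"ax": 0,"ay": 0,"az": 5,"x": 0,"y": -4,"z": 0,"grip": 0.9},
    {"ax": 0,"ay": 0,"az": 10,"x": 0,"y": -8,"z": 0,"grip": 0.9},
    {"ax": 0,"ay": 0,"az": 15,"x": 0,"y": -12,"z": 0,"grip": 0.9},
    {"ax": 0,"ay": 0,"az": 20,"x": 0,"y": -16,"z": 0,"grip": 0.9},
    {"ax": 0,"ay": 0,"az": 25,"x": 0,"y": -20,"z": 0,"grip": 0.9},
    {"ax": 0,"ay": 0,"az": 30,"x": 0,"y": -24,"z": 0,"grip": 0.9},
    {"ax": 0,"ay": 0,"az": 35,"x": 0,"y": -28,"z": 0,"grip": 0.9},
    {"ax": 0,"ay": 0,"az": 40,"x": 1,"y": -32,"z": 0,"grip": 0.9},
    {"ax": 0,"ay": 0,"az": 40,"x": 3,"y": -35,"z": -3,"grip": 0.9},
    {"ax": 0,"ay": 0,"az": 40,"x": 5.9,"y": -36.5,"z": -7,"grip": 0.9},
    {"ax": 0,"ay": 0,"az": 40,"x": 5.9,"y": -36.5,"z": -11,"grip": 0.9},
    {"ax": 0,"ay": 0,"az": 40,"x": 5.9,"y": -36.5,"z": -14,"grip": 0.9}
  ]
}}

```text
t: 27.9
eef_pos: [0.457, -0.0886, 0.1708]
ee_rot: [0.524, -0.522, -0.475, 0.477]
wrist_force: [-0.1, 0.5, 0.5]
width: 0.0865
```

Run:
```python
from h import *
s=monitor.state(); print(s['eef_pos'],s['width'],s['t'],s['wrist_force'],s['qpos'].round(2))
q=s['ee_rot'];M=R.from_quat([q[1],q[2],q[3],q[0]]).as_matrix();print('yaw',np.degrees(np.arctan2(M[1,0],M[0,0])))
t=read_camera('top')[:,:,::-1]; a=read_camera('side')[:,:,::-1]
cv2.imwrite('pics/t6.png',np.hstack([cv2.resize(t[160:310,190:340],None,fx=2.6,fy=2.6,interpolation=cv2.INTER_CUBIC),cv2.resize(a[180:330,250:400],None,fx=2.6,fy=2.6,interpolation=cv2.INTER_CUBIC)]))
```

```text
[ 0.4570251  -0.0886246   0.17075118] 0.08650505799720744 27.9 [-0.13267326  0.51966846  0.45233284] [-0.22  0.19  1.87  0.    1.09 -1.69]
yaw 84.60403554579781
```

View pics/t6.png

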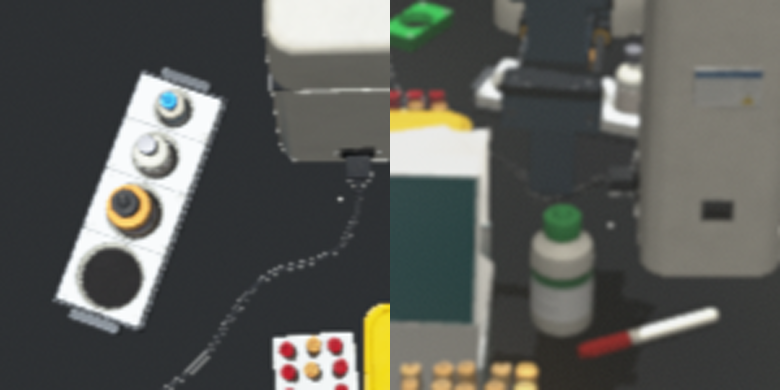

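Run:
```python
from h import *
for P in((.457,-.0886,.1708),(.459,-.0859,.1122),(.4574,-.0855,.116),(.459,-.086,.118)): print((proj('side',P)-[250,180])*2.6+[390,0], proj('top',P))
t=cv2.imread('pics/top0.png'); k=cv2.inRange(cv2.cvtColor(t,cv2.COLOR_BGR2HSV),(45,90,60),(85,255,255))[225:260,370:400]
n=cv2.inRange(cv2.cvtColor(cv2.imread('pics/side0.png'),cv2.COLOR_BGR2HSV),(45,90,60),(85,255,255))[255:275,300:330]
print(cv2.minEnclosingCircle(cv2.findNonZero(k)),cv2.boundingRect(n))
```

```text
[559.52 157.3 ] [391.  238.3]
[560.82 213.98] [386.7 241.6]
[559.   209.82] [386.8 242. ]
[560.82 208.26] [387.1 241.2]
((15.97560977935791, 17.536584854125977), 6.536731243133545) (8, 3, 16, 14)
```

The projected TCP (559.5) lies within a few mm of the cap axis (560.8). The offset of the visible near finger comes from the jaw yaw. The amber bottle is seated in its well. I go down on the buffer bottle.

>>> {"method": "play_rows", "body": {
  "steps": [
    {"ax": 0,"ay": 0,"az": 0,"x": 0.15,"y": 0.2,"z": 0,"grip": 0.9},
    {"ax": 0,"ay": 0,"az": 0,"x": 0.15,"y": 0.2,"z": -3,"grip": 0.9},
    {"ax": 0,"ay": 0,"az": 0,"x": 0.15,"y": 0.2,"z": -6,"grip": 0.9},
    {"ax": 0,"ay": 0,"az": 0,"x": 0.15,"y": 0.2,"z": -9,"grip": 0.9},
    {"ax": 0,"ay": 0,"az": 0,"x": 0.15,"y": 0.2,"z": -11,"grip": 0.9},
    {"ax": 0,"ay": 0,"az": 0,"x": 0.15,"y": 0.2,"z": -12.2,"grip": 0.9},
    {"ax": 0,"ay": 0,"az": 0,"x": 0.15,"y": 0.2,"z": -12.2,"grip": 0.9},
    {"ax": 0,"ay": 0,"az": 0,"x": 0.15,"y": 0.2,"z": -12.2,"grip": 0.9}
  ]
}}

```text
t: 28.8
eef_pos: [0.4611, -0.0862, 0.054]
ee_rot: [-0.521, 0.524, 0.477, -0.476]
wrist_force: [-0.8, 0.4, -0.1]
width: 0.0865
```

>>> {"method": "play_rows", "body": {
  "steps": [
    {"ax": 0,"ay": 0,"az": 0,"x": 0,"y": 0,"z": 0,"grip": 0},
    {"ax": 0,"ay": 0,"az": 0,"x": 0,"y": 0,"z": 0,"grip": 0},
    {"ax": 0,"ay": 0,"az": 0,"x": 0,"y": 0,"z": 0,"grip": 0},
    {"ax": 0,"ay": 0,"az": 0,"x": 0,"y": 0,"z": 0,"grip": 0},
    {"ax": 0,"ay": 0,"az": 0,"x": 0,"y": 0,"z": 0,"grip": 0},
    {"ax": 0,"ay": 0,"az": 0,"x": 0,"y": 0,"z": 0,"grip": 0}
  ],
  "grip_force": 20
}}

```text
t: 29.4
eef_pos: [0.4596, -0.0859, 0.0525]
ee_rot: [-0.523, 0.523, 0.476, -0.476]
wrist_force: [0.6, 0.2, 1.5]
width: 0.0531
```

Gripped slightly high (grasp point at 71 mm of 75 mm straight body). I reopen, go 6 mm lower and regrip.

>>> {"method": "play_rows", "body": {
  "steps": [
    {"ax": 0,"ay": 0,"az": 0,"x": 0,"y": 0,"z": 0,"grip": 0.6},
    {"ax": 0,"ay": 0,"az": 0,"x": 0,"y": 0,"z": 0,"grip": 0.6},
    {"ax": 0,"ay": 0,"az": 0,"x": 0,"y": 0,"z": 0,"grip": 0.6},
    {"ax": 0,"ay": 0,"az": 0,"x": 0,"y": 0,"z": -0.6,"grip": 0.6},
    {"ax": 0,"ay": 0,"az": 0,"x": 0,"y": 0,"z": -0.6,"grip": 0.6},
    {"ax": 0,"ay": 0,"az": 0,"x": 0,"y": 0,"z": -0.6,"grip": 0},
    {"ax": 0,"ay": 0,"az": 0,"x": 0,"y": 0,"z": -0.6,"grip": 0},
    {"ax": 0,"ay": 0,"az": 0,"x": 0,"y": 0,"z": -0.6,"grip": 0},
    {"ax": 0,"ay": 0,"az": 0,"x": 0,"y": 0,"z": -0.6,"grip": 0},
    {"ax": 0,"ay": 0,"az": 0,"x": 0,"y": 0,"z": -0.6,"grip": 0}
  ]
}}

```text
t: 30.4
eef_pos: [0.4595, -0.0859, 0.0464]
ee_rot: [-0.523, 0.523, 0.476, -0.476]
wrist_force: [1.2, 0.1, -1.1]
width: 0.0531
```

>>> {"method": "play_rows", "body": {
  "steps": [
    {"ax": 0,"ay": 0,"az": 0,"x": 0,"y": 0,"z": 2,"grip": 0},
    {"ax": 0,"ay": 0,"az": 0,"x": 0,"y": 0,"z": 6,"grip": 0},
    {"ax": 0,"ay": 0,"az": 0,"x": 0,"y": 0,"z": 10,"grip": 0},
    {"ax": 0,"ay": 0,"az": 0,"x": 0,"y": 0,"z": 14,"grip": 0},
    {"ax": 0,"ay": 0,"az": 0,"x": 0,"y": 0,"z": 18,"grip": 0},
    {"ax": 0,"ay": 0,"az": 0,"x": -2,"y": 0,"z": 22,"grip": 0},
    {"ax": 0,"ay": 0,"az": 0,"x": -5,"y": 0,"z": 25,"grip": 0},
    {"ax": 0,"ay": 0,"az": 0,"x": -6,"y": 0,"z": 27,"grip": 0},
    {"ax": 0,"ay": 0,"az": 0,"x": -6,"y": 0,"z": 27,"grip": 0}
  ]
}}

```text
t: 31.3
eef_pos: [0.3994, -0.0863, 0.3191]
ee_rot: [-0.521, 0.525, 0.477, -0.475]
wrist_force: [1.0, 0.4, -1.9]
width: 0.0532
```

>>> {"method": "play_rows", "body": {
  "steps": [
    {"ax": 0,"ay": 0,"az": -4,"x": 0,"y": 3,"z": 0,"grip": 0},
    {"ax": 0,"ay": 0,"az": -8,"x": 0,"y": 7,"z": 0,"grip": 0},
    {"ax": 0,"ay": 0,"az": -12,"x": 0,"y": 11,"z": 0,"grip": 0},
    {"ax": 0,"ay": 0,"az": -16,"x": 0,"y": 15,"z": 0,"grip": 0},
    {"ax": 0,"ay": 0,"az": -20,"x": 0,"y": 19,"z": 0,"grip": 0},
    {"ax": 0,"ay": 0,"az": -24,"x": 0,"y": 23,"z": 0,"grip": 0},
    {"ax": 0,"ay": 0,"az": -28,"x": 0,"y": 27,"z": 0,"grip": 0},
    {"ax": 0,"ay": 0,"az": -32,"x": 0,"y": 31,"z": 0,"grip": 0},
    {"ax": 0,"ay": 0,"az": -35,"x": 0.5,"y": 35,"z": 0,"grip": 0},
    {"ax": 0,"ay": 0,"az": -35,"x": 1.9,"y": 38.7,"z": 0,"grip": 0},
    {"ax": 0,"ay": 0,"az": -35,"x": 1.9,"y": 38.7,"z": 0,"grip": 0},
    {"ax": 0,"ay": 0,"az": -35,"x": 1.9,"y": 38.7,"z": 0,"grip": 0}
  ]
}}

```text
t: 32.5
eef_pos: [0.4182, 0.3015, 0.3138]
ee_rot: [-0.641, 0.642, 0.296, -0.299]
wrist_force: [-0.0, 0.4, -2.4]
width: 0.0527
```

>>> {"method": "play_rows", "body": {
  "steps": [
    {"ax": 0,"ay": 0,"az": 0,"x": 0,"y": 0,"z": -4,"grip": 0},
    {"ax": 0,"ay": 0,"az": 0,"x": 0,"y": 0,"z": -8,"grip": 0},
    {"ax": 0,"ay": 0,"az": 0,"x": 0,"y": 0,"z": -12,"grip": 0},
    {"ax": 0,"ay": 0,"az": 0,"x": 0,"y": 0,"z": -16,"grip": 0},
    {"ax": 0,"ay": 0,"az": 0,"x": 0,"y": 0,"z": -20,"grip": 0},
    {"ax": 0,"ay": 0,"az": 0,"x": 0,"y": 0,"z": -22,"grip": 0},
    {"ax": 0,"ay": 0,"az": 0,"x": 0,"y": 0,"z": -22,"grip": 0},
    {"ax": 0,"ay": 0,"az": 0,"x": 0,"y": 0,"z": -22,"grip": 0}
  ]
}}

```text
t: 33.3
eef_pos: [0.4186, 0.3004, 0.0966]
ee_rot: [-0.642, 0.642, 0.297, -0.297]
wrist_force: [0.1, -0.4, -1.3]
width: 0.0528
```

>>> {"method": "play_rows", "body": {
  "steps": [
    {"ax": 0,"ay": 0,"az": 0,"x": 0,"y": 0,"z": -1.5,"grip": 0},
    {"ax": 0,"ay": 0,"az": 0,"x": 0,"y": 0,"z": -2.8,"grip": 0},
    {"ax": 0,"ay": 0,"az": 0,"x": 0,"y": 0,"z": -3.5,"grip": 0},
    {"ax": 0,"ay": 0,"az": 0,"x": 0,"y": 0,"z": -3.9,"grip": 0},
    {"ax": 0,"ay": 0,"az": 0,"x": 0,"y": 0,"z": -4.1,"grip": 0},
    {"ax": 0,"ay": 0,"az": 0,"x": 0,"y": 0,"z": -4.15,"grip": 0},
    {"ax": 0,"ay": 0,"az": 0,"x": 0,"y": 0,"z": -4.15,"grip": 0}
  ]
}}

```text
t: 34.0
eef_pos: [0.4188, 0.3012, 0.0554]
ee_rot: [0.642, -0.642, -0.298, 0.297]
wrist_force: [0.5, -1.0, -1.4]
width: 0.053
```

>>> {"method": "play_rows", "body": {
  "steps": [
    {"ax": 0,"ay": 0,"az": 0,"x": 0,"y": 0,"z": -0.1,"grip": 0},
    {"ax": 0,"ay": 0,"az": 0,"x": 0,"y": 0,"z": -0.1,"grip": 0},
    {"ax": 0,"ay": 0,"az": 0,"x": 0,"y": 0,"z": -0.1,"grip": 0}
  ]
}}

```text
t: 34.3
eef_pos: [0.4189, 0.3013, 0.0553]
ee_rot: [0.642, -0.642, -0.298, 0.297]
wrist_force: [-0.9, -1.2, 6.9]
width: 0.0531
```

Contact at the expected floor height. I release and withdraw well clear.

>>> {"method": "play_rows", "body": {
  "steps": [
    {"ax": 0,"ay": 0,"az": 0,"x": 0,"y": 0,"z": 0,"grip": 0.5},
    {"ax": 0,"ay": 0,"az": 0,"x": 0,"y": 0,"z": 0,"grip": 0.5},
    {"ax": 0,"ay": 0,"az": 0,"x": 0,"y": 0,"z": 0,"grip": 0.5},
    {"ax": 0,"ay": 0,"az": 0,"x": 0,"y": 0,"z": 0,"grip": 0.5},
    {"ax": 0,"ay": 0,"az": 0,"x": 0,"y": 0,"z": 3,"grip": 0.5},
    {"ax": 0,"ay": 0,"az": 0,"x": 0,"y": 0,"z": 7,"grip": 0.5},
    {"ax": 0,"ay": 0,"az": 0,"x": 0,"y": 0,"z": 12,"grip": 0.5},
    {"ax": 0,"ay": 0,"az": 0,"x": 0,"y": 0,"z": 17,"grip": 0.5},
    {"ax": 0,"ay": 0,"az": 0,"x": 0,"y": 0,"z": 22,"grip": 0.5},
    {"ax": 0,"ay": 0,"az": 0,"x": 0,"y": 0,"z": 26,"grip": 0.5},
    {"ax": 0,"ay": 0,"az": 0,"x": 0,"y": 0,"z": 26,"grip": 0.5}
  ]
}}

```text
t: 35.4
eef_pos: [0.4206, 0.3026, 0.3201]
ee_rot: [0.642, -0.641, -0.302, 0.293]
wrist_force: [0.8, 1.0, -0.5]
width: 0.0682
```

>>> {"method": "play_rows", "body": {
  "steps": [
    {"ax": 0,"ay": 0,"az": 0,"x": -1,"y": -4,"z": 0,"grip": 0.5},
    {"ax": 0,"ay": 0,"az": 0,"x": -2,"y": -8,"z": 0,"grip": 0.5},
    {"ax": 0,"ay": 0,"az": 0,"x": -2,"y": -12,"z": 0,"grip": 0.5},
    {"ax": 0,"ay": 0,"az": 0,"x": -2,"y": -16,"z": 0,"grip": 0.5},
    {"ax": 0,"ay": 0,"az": 0,"x": -2,"y": -20,"z": 0,"grip": 0.5},
    {"ax": 0,"ay": 0,"az": 0,"x": -2,"y": -24,"z": 0,"grip": 0.5},
    {"ax": 0,"ay": 0,"az": 0,"x": -2,"y": -28,"z": 0,"grip": 0.5},
    {"ax": 0,"ay": 0,"az": 0,"x": -2,"y": -32,"z": 0,"grip": 0.5},
    {"ax": 0,"ay": 0,"az": 0,"x": -2,"y": -32,"z": 0,"grip": 0.5},
    {"ax": 0,"ay": 0,"az": 0,"x": -2,"y": -32,"z": 0,"grip": 0.5}
  ]
}}

```text
t: 36.4
eef_pos: [0.398, -0.0194, 0.313]
ee_rot: [0.643, -0.642, -0.296, 0.297]
wrist_force: [-1.2, 0.6, -0.4]
width: 0.0684
```

Run:
```python
from h import *
s=monitor.state(); print(s['eef_pos'],s['width'],s['t'],s['wrist_force'])
t=read_camera('top')[:,:,::-1]; a=read_camera('side')[:,:,::-1]; cv2.imwrite('pics/topf.png',t)
cv2.imwrite('pics/t7.png',np.hstack([cv2.resize(t[170:300,200:290],None,fx=4,fy=4,interpolation=cv2.INTER_CUBIC),cv2.resize(a[180:388,240:420],None,fx=2.5,fy=2.5,interpolation=cv2.INTER_CUBIC)]))
o=cv2.imread('pics/top0.png')
print('timer diff',np.abs(t[195:235,448:482].astype(int)-o[195:235,448:482]).mean())
for n,w,h in(('drop',(.5857,.238),.062),('stain',(.5377,.2558),.08),('amber',(.4824,.2765),.092),('buf',(.418,.3007),.118)):print(n,(proj('top',(*w,.009+h))-[200,170])*4)
```

```text
[ 0.39799875 -0.01935833  0.31301862] 0.0683551115855118 36.4 [-1.24522016  0.64026211 -0.35286502]
timer diff 5.206862745098039
drop [216.  109.6]
stain [184.  178.8]
amber [147.6 264.4]
buf [ 99.6 364.8]
```

View pics/t7.png

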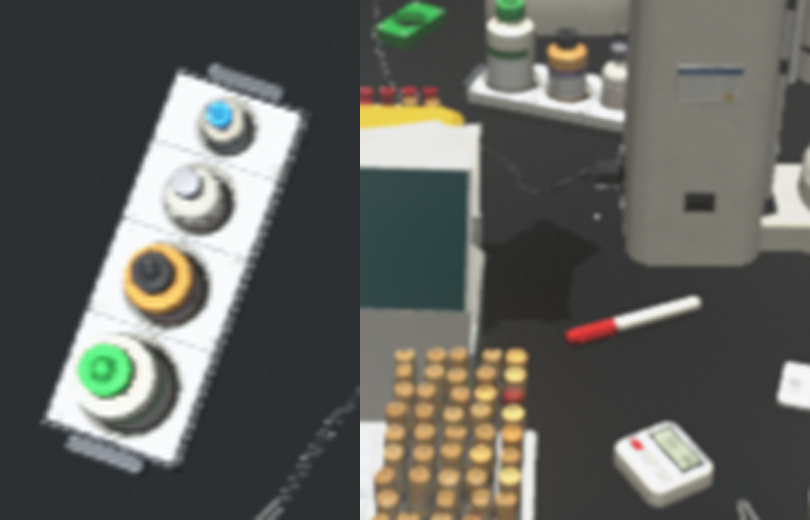

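All four bottles stand upright in their own wells. In the left panel the caps are at dropper (219,115), stain (187,184), amber (151,270) and buffer (104,370), all within about 1.5 camera pixels of prediction. The timer is at side pixel (361.6,365.6), against (361,365) at the start.

```bash
python3 -c "
from workcell import job; print(job.job_done())"
```

```text
the job is handed in; nothing more can be done
None
```

All four bottles are back in the rack in order of size. I placed them smallest first (dropper, stain, amber, buffer), carried each upright in front of the dispenser, and released them all. I handed the job in at about 36 s of the 125 s allowed, with the gripper well clear.

- **Seating:** each bottle touched its well floor 8.9–9.1 mm above its pick-up height, which matches the 9 mm floor.
- **Position:** the last pictures show all four upright in the right wells. Every cap sat about 1.5 px (2–3 mm) from where I predicted, by the same amount each time. That fits a small camera-to-arm offset and is within the well clearance.
- **Timer:** it was at the same place in the side view as at the start, to within a pixel. A raw comparison of the top pictures around it showed a small difference, which I put down to the removed stain bottle and shadows.
- **Forces:** the readings between moves stayed below 7 N.
- **Not seen directly:** the dispenser hides the dropper from the side camera. I checked it only from the top view and by the contact force.

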